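# Level the serving riser

### The job

Stand the blue spirit level on the brass serving shelf, lengthwise (along the line towards the black foot knob), and let go of it, then turn the foot knob until the bubble settles between its two black lines. Finish by pressing down gently on top of the level with the fingertips, about a kilogram's push, and finish while still pressing, without letting up, the bubble still between the lines; do not shift the tableware standing around.

Things in the scene. Friction and masses are not known exactly. Their poses are not given: they have to be found in the camera images.
- level_center (a point): blue block spirit level, black ends, 150 long x 40 wide x 44 mm high, about 0.25 kg, upright on the table at the start. Point at its centre, 22 mm above its underside; x along its length, y across its width, z up. A green vial with two black lines lies lengthwise in its top, at mid length, 10 mm to the -y side; all the top is flat and may be pressed.
- bubble (a joint): white bubble (8 mm): how far along the slightly bowed vial from mid-way between the lines, rad about a centre 22 mm aside (0.045 rad = 1 mm), positive towards the level's +x end; between the lines within +-0.09. Runs to the higher end, 0.018 rad per mrad of tilt (0.146 rad per radian of knob turn, level lengthwise on the shelf), at most 0.45; settles in a second.
- shelf_top (a point): brass shelf on a wooden base, bare, 310 long (y) x 150 mm wide (x), top about 64 mm above the table. Point at the centre of the top face; y along its length towards the foot knob, z up. Hinged at its -y end; the screw foot carries the +y end, which is 4 to 9 mm too low at the start.
- knob_grip (a point): round black ribbed knob of the screw foot, 42 mm across, 30 mm high, underside 89 mm above the table, 185 mm from the shelf's centre beyond its +y end. Point on its axis, half-way up. Clockwise from above raises the shelf's +y end, 8 milliradians per radian; it starts 1.5 to 3.2 rad short of level. The knob does not rise or sink, takes about 0.1 N m, stays where left, turns both ways.
- bowl_a: terracotta-coloured bowl, 110 mm across, 42 mm high; tableware to leave alone. Origin at the centre of its underside
- bowl_b: terracotta-coloured bowl, 100 mm across, 40 mm high; tableware to leave alone. Origin at the centre of its underside
- plate: white plate, 200 mm across, 18 mm high; tableware to leave alone. Origin at the centre of its underside
- tumbler: glass tumbler, 72 mm across, 100 mm high; tableware to leave alone. Origin at the centre of its underside
- copper_cup: copper cup, 72 mm across, 75 mm high; tableware to leave alone. Origin at the centre of its underside
- spoon: steel spoon, 170 mm long, lying flat; tableware to leave alone. Origin at the centre of its underside, x along its length
There are look-alikes about, which are no part of the job. Of the things that look like the part that bears level_center, the middle-sized one is meant.

How it is judged:
By the outcome, as a careful person would: the job done as asked, in the order asked, and still so for the second after the job is handed in, while the arm keeps its last pose, push and grip.
It also fails if it takes over 67 s, if anything falls off the work surface, if the arm or the gripper's body presses on something with over 40 N, if the wrist force passes 120 N, or if a joint passes its speed limit or range.

### The arm

A 6-joint arm with a two-finger parallel gripper is mounted at the origin on the work surface. World frame = base frame: x ahead of the robot, y to its left, z up, the work surface at z = 0. Lengths are in m, angles in rad, forces in N, time in s.
With the tool pointing down it reaches from about 0.275 to 0.725 m from the base axis. Payload 5.6 kg.
Tool frame: the origin (TCP) lies midway between the tips of the shut fingers; the grasp point (between the pads) lies 19 mm behind it; z points along the fingers, y is the line along which they close (so a half turn about z gives the same grasp; the last joint's range is limited). The gripper opens to 85 mm and grips with 20 to 120 N. Pads are 22 mm wide; open, the fingers measure 114 mm over their backs; the gripper's body (76 mm by 85 mm) begins 54 mm behind the grasp point. The pads swing forward as they close: fully open they stand 13 mm farther back than shut.
Start: joints at [-0.849, 0.255, 0.108, 0, -1.424, -0.285], TCP at [0.233, -0.498, 0.231] pointing down, gripper open.
Joint ranges: [-2.95, 2.95], [-1.21, 1.97], [-1.09, 1.5], [-2.87, 1.71], [-2.94, -0.07], [-3.05, 3.05]. Speed limits (rad/s): [2.57, 2.57, 3.14, 3.14, 3.14, 3.14].

### API

Orientations are given as a rotation vector (axis times angle).
In Python, from plant import * gives the robot as it stands.
- The arm moves only by the tool servo_tool, never from a script. Its argument "series" is one flat list of numbers, 5 for each row, row after row: the shift along the tool's x, y, z in units of 25 mm (1.0 is 25 mm), then the turn about the tool's z in units of 5 degrees (1.0 is 5 degrees), then the finger opening in mm, from 0 to 85.4. In form: [tx, ty, tz, yaw, fingers, tx, ty, tz, yaw, fingers, ...]. A call has 1 to 20 rows; each row is the pose to reach, as a shift and turn from the pose commanded when the call began, along the tool's axes at that moment; what a row does not reach only later rows make up. A row lasts 1/8 s, in which the tool goes at most 62.5 mm and 10.7 degrees, less where a joint would pass 70% of its speed; a pose out of reach is approached as far as the arm can. A call with a gripper value outside its range is refused whole. The fingers move at their own pace and stop on an object; "newtons" is the grip in N (left out, the last holds). Time passes only in rows, so rows that repeat a pose let the fingers close. It gives the time, the measured TCP pose, the force, the opening and the grip force at its end, in the units of the state.
- sense(): the state, without advancing time (a new reading comes with each control period).
- capture(name): name is "side" or "top"; returns the picture (480x640x3 uint8, red, green, blue); there is no depth.
- camera_model(name): a dict with "camera_matrix" (3x3 intrinsics, pixels), "rvec" (rotation vector, rad) and "tvec" (3), from world to camera coordinates, as OpenCV has them. Camera axes: x right, y down, z forward; pixel columns grow to the right and rows downward; lengths in m; the calibration is good to about 2 mm. A picture is of the moment at which its call begins. camera_model takes no time and is no camera call.
- finish_job(): hands the job in; it is judged then, once.
The state is a dict: "time_s": time; "q": joint angles; "dq": joint speeds; "tau": joint torques, N m; "tool_pos": TCP position; "tool_rot": TCP orientation; "force": force on the tool from outside, world axes, zero at the start; "torque": the same for the moment, N m; "finger_gap": opening from 0.0 (shut) to 1.0 (fully open); "grasp_force": force on a finger pad.
Only numpy, scipy, OpenCV 4.12 (cv2) and the standard library are available. Lean on these libraries where they do the work, as an engineer would, in place of code of your own. Each camera call takes 0.05 s, during which the arm holds its last target. There are 200 camera calls.

## Working session

There is one attempt and no reset: what is moved stays moved. The work goes in short steps, Python scripts to look and compute and a tool call to move; the robot and the scene stay as the last step left them, time stands still between calls to the robot, and variables do not carry over. Pictures are saved under pics/ and viewed, at most 10 in all, crops included, and the job is handed in when it is done.

Besides the shell and the picture viewer there is one more tool, called after "Call:" as a command line: name --argument value ..., lists and objects as JSON in quotes. servo_tool: Moves the arm, as the interface text tells. Its arguments: {"type":"object","properties":{"series":{"type":"array","items":{"type":"number"}},"newtons":{"type":"number"}},"required":["series"]}

```bash
mkdir -p pics
python3 - <<'E'
from plant import *
import cv2
for n in("side","top"):
    cv2.imwrite(f"pics/{n}0.png",capture(n)[:,:,::-1]); print(n,camera_model(n))
print(sense())
E
```

```text
side {'camera_matrix': array([[483.37066653,   0.        , 316.04953697],
       [  0.        , 483.37066653, 232.944028  ],
       [  0.        ,   0.        ,   1.        ]]), 'rvec': array([ 1.04992671, -2.50199433,  0.95513691]), 'tvec': array([0.32918084, 0.3800465 , 1.03669148])}
top {'camera_matrix': array([[465.87531163,   0.        , 318.16234185],
       [  0.        , 465.87531163, 250.63807688],
       [  0.        ,   0.        ,   1.        ]]), 'rvec': array([ 2.18415643, -2.21856809,  0.08799074]), 'tvec': array([-0.04833745,  0.50504089,  1.42776528])}
{'time_s': 0.1, 'q': array([-8.49390754e-01,  2.55679380e-01,  1.07164612e-01, -4.25638542e-04,
       -1.42386288e+00, -2.84619040e-01]), 'dq': array([ 0.00078489, -0.00218804,  0.0026767 , -0.0001828 , -0.00018751,
       -0.00096536]), 'tau': array([-1.06559473e-03, -3.87605453e+01,  2.38474131e+01,  5.37778437e+00,
       -3.77630015e-03,  2.11005954e-06]), 'tool_pos': array([ 0.23255619, -0.49795367,  0.23050228]), 'tool_rot': array([ 6.80480139e-01, -3.06660610e+00, -2.49474580e-03]), 'force': array([ 0.40251053, -0.81440797,  0.16793856]), 'torque': array([ 0.05280017, -0.0188049 ,  0.04314387]), 'grasp_force': 0.0, 'finger_gap': 0.9964855864528274}
```

View pics/side0.png

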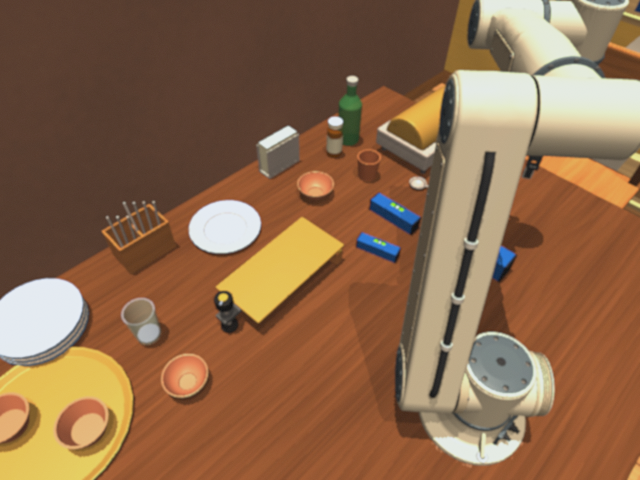

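View pics/top0.png

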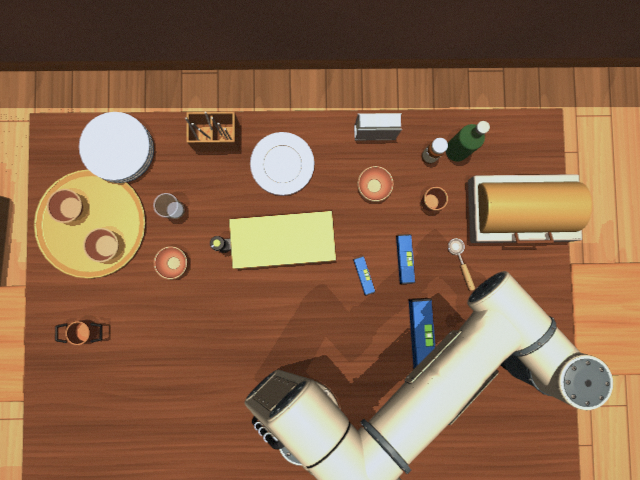

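The top picture shows three blue levels: small (364,276), middle (406,259) and large (423,333). The shelf spans about (230–335, 212–268) and the knob is near (218,244). I'll enlarge this area to read it more closely.

```bash
cat > h.py <<'E'
import numpy as np, cv2
from plant import *
def ray(n,u,v,z):
    m=camera_model(n);R=cv2.Rodrigues(m["rvec"])[0];c=-R.T@m["tvec"]
    d=R.T@np.linalg.inv(m["camera_matrix"])@[u,v,1]
    return c+d*(z-c[2])/d[2]
def proj(n,p):
    m=camera_model(n);return cv2.projectPoints(np.array(p,float).reshape(-1,3),m["rvec"],m["tvec"],m["camera_matrix"],None)[0][:,0]
def crop(n,x,y,w,h,k,name):
    im=capture(n)[y:y+h,x:x+w,::-1];cv2.imwrite(f"pics/{name}.png",cv2.resize(im,None,fx=k,fy=k,interpolation=cv2.INTER_CUBIC))
E
python3 -c "
from h import *
crop('top',200,200,220,110,3.6,'c1')"
```

```text
(no output)
```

View pics/c1.png

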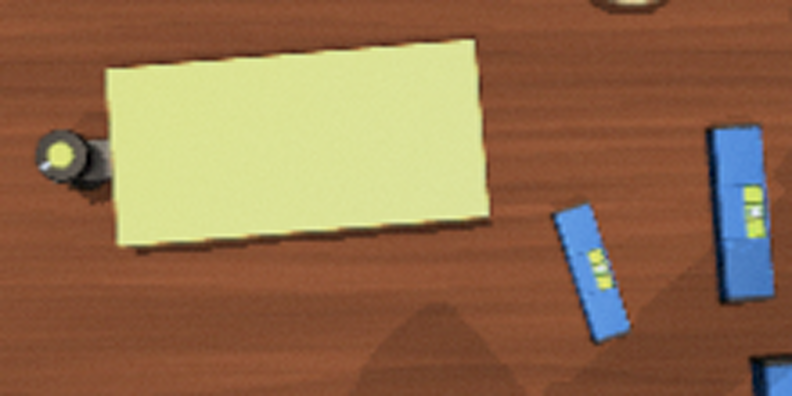

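```bash
python3 -c "
from h import *
P=lambda u,v,z:ray('top',200+(u+.5)/3.6-.5,200+(v+.5)/3.6-.5,z)
L=[P(*c,.044) for c in[(712,127),(761,126),(774,296),(724,302)]]
S=[P(*c,.062) for c in[(106,69),(475,40),(490,216),(118,245)]]
K=P(61,155,.119)
l=sum(L)/4;s=sum(S)/4
print('level',l,L); print(np.degrees(np.arctan2(*((L[0]+L[1]-L[2]-L[3])[[1,0]]))))
print('shelf',s,S); d=S[0]+S[3]-S[1]-S[2];print(np.degrees(np.arctan2(d[1],d[0])),np.linalg.norm(d)/2,np.linalg.norm(S[0]+S[1]-S[2]-S[3])/2)
print('knob',K,np.linalg.norm((K-s)[:2]),np.degrees(np.arctan2(*(K-s)[[1,0]])))
s_=sense();R=cv2.Rodrigues(s_['tool_rot'])[0];print(R)
"
```

```text
level [ 0.47404079 -0.32258333  0.044     ] [array([ 0.54698126, -0.29840032,  0.044     ]), array([ 0.54723449, -0.34015599,  0.044     ]), array([ 0.4031493 , -0.34712574,  0.044     ]), array([ 0.39879812, -0.30465126,  0.044     ])]
2.589995640931374
shelf [0.53762145 0.05157741 0.062     ] [array([0.60108895, 0.2103204 , 0.062     ]), array([ 0.62132229, -0.09765612,  0.062     ]), array([ 0.47366918, -0.10750455,  0.062     ]), array([0.4544054 , 0.20114993, 0.062     ])]
93.66496531034265 0.3089473324350428 0.14747524622510963
knob [0.52528729 0.23669801 0.119     ] 0.18553104453439792 93.81185456857114
[[-9.06121691e-01 -4.23016597e-01 -6.63250749e-04]
 [-4.23017113e-01  9.06120783e-01  1.28375857e-03]
 [ 5.79341062e-05  1.44380790e-03 -9.99998956e-01]]
```

Call:
servo_tool --series '[-1.2,0.23,0,0.5,80,-3,0.6,0,1.2,80,-5,1,0.4,2,80,-7,1.4,1,3,80,-9,1.8,2,3.8,80,-10.6,2.1,3,4.3,80,-11.5,2.25,3.8,4.5,80,-11.72,2.27,4.2,4.5,80,-11.72,2.27,4.4,4.5,80,-11.72,2.27,4.4,4.5,80]' --newtons 40

```text
time_s: 1.4
tool_pos: [0.4736, -0.3236, 0.1216]
tool_rot: [-0.068, 3.141, -0.0]
force: [0.6, -0.5, 1.1]
finger_gap: 0.938
grasp_force: 0.0
```

```bash
cat >> h.py <<'E'
def st():
    s=sense();R=cv2.Rodrigues(s['tool_rot'])[0]
    print('t',s['time_s'],'pos',s['tool_pos'].round(4),'F',s['force'].round(1),'M',s['torque'].round(2),'yaw_x',np.degrees(np.arctan2(R[1,0],R[0,0])).round(2),'gap',round(s['finger_gap']*85.4,1),'gf',s['grasp_force'],'q6',s['q'][5].round(2))
    return s,R
def to(x,y,z=None,yaw=None):
    "units for the move: tool shift and tool yaw to put tool x axis at world angle yaw"
    s,R=st();p=s['tool_pos'];d=np.array([x,y,p[2] if z is None else z])-p
    a=np.degrees(np.arctan2(R[1,0],R[0,0]))
    print('shift',(R.T@d/.025).round(2),'yaw',None if yaw is None else round(-((yaw-a+180)%360-180)/5,2))
E
python3 -c "
from h import *
to(.474,-.3226,.012,182.6)
crop('top',360,200,110,110,4,'c2');crop('side',330,180,200,120,4,'c3')"
```

```text
t 1.4 pos [ 0.4736 -0.3236  0.1216] F [ 0.6 -0.5  1.1] M [-0.01  0.01 -0.01] yaw_x -177.52 gap 80.1 gf 0.0 q6 -1.2
shift [-0.02  0.04  4.38] yaw -0.02
```

View pics/c3.png

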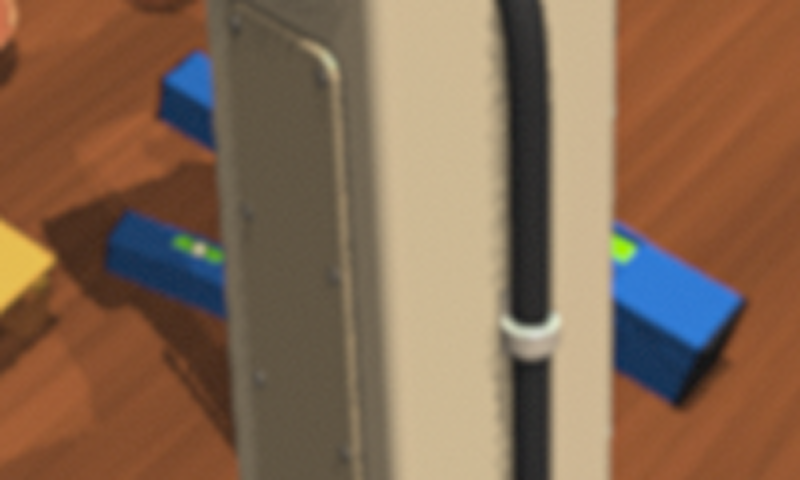

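The side camera's view of the middle level is blocked by the arm. The first measurement leaves wide tolerance in the grip, so I'm descending and closing.

Call:
servo_tool --series '[0,0.04,0.7,0,80,0,0.04,1.7,0,80,0,0.04,2.8,0,80,0,0.04,3.7,0,80,0,0.04,4.2,0,80,0,0.04,4.36,0,80,0,0.04,4.36,0,30,0,0.04,4.36,0,30,0,0.04,4.36,0,30,0,0.04,4.36,0,30,0,0.04,4.36,0,30,0,0.04,4.36,0,30]' --newtons 40

```text
time_s: 3.0
tool_pos: [0.4749, -0.3223, 0.0133]
tool_rot: [-0.07, 3.139, -0.002]
force: [0.4, 1.4, 5.7]
finger_gap: 0.464
grasp_force: 42.6
```

```bash
python3 -c "
from h import *
to(.5376,.0516,.15,273.7)"
```

```text
t 3.0 pos [ 0.4749 -0.3223  0.0133] F [0.4 1.4 5.7] M [ 0.43  0.07 -0.02] yaw_x -177.45 gap 39.6 gf 42.55593717098236 q6 -1.2
shift [-3.18 14.82 -5.48] yaw -18.23
```

Call:
servo_tool --series '[0,0,-1,0,30,0,0,-2.5,0,30,0,0.3,-4,-0.5,30,-0.2,1.2,-5,-1.5,30,-0.5,2.5,-5.5,-3,30,-0.8,4,-5.5,-4.5,30,-1.1,5.5,-5.5,-6.2,30,-1.5,7,-5.5,-8,30,-1.8,8.5,-5.5,-10,30,-2.1,10,-5.5,-12,30,-2.4,11.5,-5.5,-14,30,-2.7,12.8,-5.5,-15.8,30,-3,13.9,-5.5,-17.2,30,-3.15,14.6,-5.5,-18,30,-3.18,14.82,-5.5,-18.2,30,-3.18,14.82,-5.5,-18.2,30,-3.18,14.82,-5.5,-18.2,30]'

```text
time_s: 5.12
tool_pos: [0.5369, 0.051, 0.1497]
tool_rot: [2.287, -2.153, -0.0]
force: [0.1, -0.4, -2.1]
finger_gap: 0.463
grasp_force: 41.6
```

```bash
python3 -c "
from h import *
to(.5376,.0516,.074,273.7)
crop('side',190,180,190,140,4,'c4')"
```

```text
t 5.125 pos [0.5369 0.051  0.1497] F [ 0.1 -0.4 -2.1] M [-0.05 -0.02  0.02] yaw_x -86.56 gap 39.5 gf 41.55818223953247 q6 -0.32
shift [-0.02 -0.03  3.03] yaw -0.05
```

View pics/c4.png

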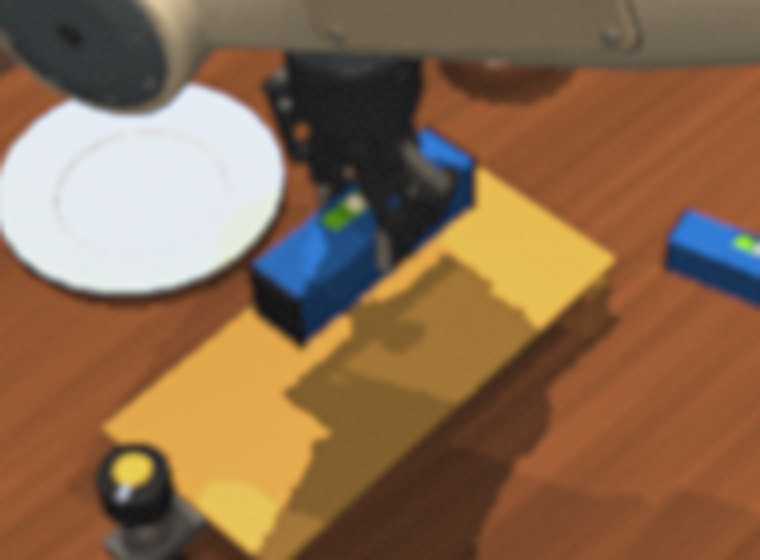

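The level is held over the shelf, lengthwise, with its vial in view, and the knob at (130,480) in the crop. I'm lowering it.

Call:
servo_tool --series '[-0.02,-0.03,0.6,0,30,-0.02,-0.03,1.5,0,30,-0.02,-0.03,2.2,0,30,-0.02,-0.03,2.6,0,30,-0.02,-0.03,2.75,0,30,-0.02,-0.03,2.85,0,30,-0.02,-0.03,2.85,0,30]'

```text
time_s: 6.05
tool_pos: [0.5382, 0.0523, 0.0789]
tool_rot: [-2.288, 2.152, -0.001]
force: [-0.2, 0.4, -2.6]
finger_gap: 0.463
grasp_force: 41.6
```

Call:
servo_tool --series '[0,0,0.02,0,30,0,0,0.04,0,30,0,0,0.06,0,30,0,0,0.06,0,30]'

```text
time_s: 6.55
tool_pos: [0.5379, 0.0522, 0.077]
tool_rot: [-2.289, 2.152, 0.0]
force: [0.1, 0.5, -2.9]
finger_gap: 0.46
grasp_force: 41.6
```

Call:
servo_tool --series '[0,0,0.02,0,30,0,0,0.04,0,30,0,0,0.06,0,30,0,0,0.06,0,30]'

```text
time_s: 7.05
tool_pos: [0.538, 0.0523, 0.0759]
tool_rot: [-2.289, 2.152, -0.0]
force: [-1.5, 1.0, 1.1]
finger_gap: 0.461
grasp_force: 42.0
```

Call:
servo_tool --series '[0,0,0.02,0,30,0,0,0.04,0,30,0,0,0.06,0,30]'

```text
time_s: 7.42
tool_pos: [0.5386, 0.0525, 0.0749]
tool_rot: [-2.288, 2.151, -0.002]
force: [-3.0, 2.8, 9.2]
finger_gap: 0.461
grasp_force: 43.0
```

Call:
servo_tool --series '[0,0,0,0,42,0,0,0,0,46,0,0,0,0,60,0,0,0,0,70,0,0,0,0,70,0,0,-0.4,0,70,0,0,-1.2,0,70,0,0,-2.2,0,70,0,0,-3.2,0,70,0,0,-3.6,0,70,0,0,-3.6,0,70]'

```text
time_s: 8.8
tool_pos: [0.5382, 0.0524, 0.1645]
tool_rot: [-2.288, 2.151, -0.001]
force: [0.1, -0.2, -0.9]
finger_gap: 0.821
grasp_force: 0.0
```

```bash
python3 -c "
from h import *
to(.5253,.2367,.17)
crop('side',200,200,160,120,5,'c5')"
```

```text
t 8.8 pos [0.5382 0.0524 0.1645] F [ 0.1 -0.2 -0.9] M [ 0.04  0.01 -0.02] yaw_x -86.48 gap 70.1 gf 0.0 q6 -0.32
shift [-7.39  0.06 -0.21] yaw None
```

View pics/c5.png

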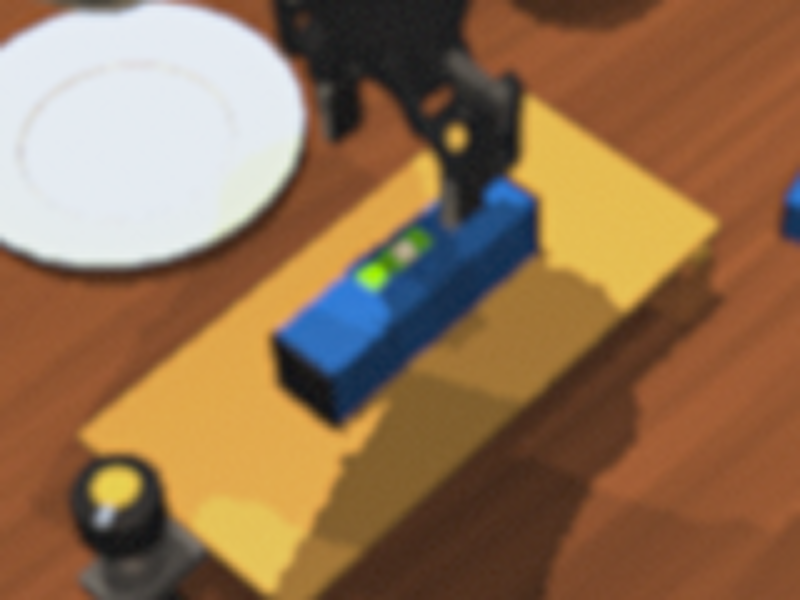

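The level stands on the shelf. Its bubble is at (405,250) in the crop, on the hinge side of the vial's centre near (398,258), so the knob end is low. I'm going to the knob with the wrist pre-turned.

Call:
servo_tool --series '[-0.5,0,-0.2,-1,80,-1.5,0,-0.2,-2.5,80,-3,0,-0.2,-4.5,80,-4.5,0,-0.2,-6.5,80,-6,0.05,-0.2,-8.5,80,-7,0.06,-0.2,-10.2,80,-7.39,0.06,-0.2,-11.5,80,-7.39,0.06,-0.2,-12,80,-7.39,0.06,0.2,-12,80,-7.39,0.06,1,-12,80,-7.39,0.06,2,-12,80,-7.39,0.06,2.8,-12,80,-7.39,0.06,3,-12,80,-7.39,0.06,3,-12,80]'

```text
time_s: 10.6
tool_pos: [0.525, 0.2362, 0.0887]
tool_rot: [3.057, -0.72, -0.001]
force: [-0.2, -0.4, 0.2]
finger_gap: 0.934
grasp_force: 0.0
```

```bash
python3 -c "
from h import *
to(.5253,.2367,.089)
crop('side',180,200,160,120,5,'c6')"
```

```text
t 10.6 pos [0.525  0.2362 0.0887] F [-0.2 -0.4  0.2] M [-0.03 -0.03 -0.03] yaw_x -26.5 gap 79.7 gf 0.0 q6 0.41
shift [ 0.   -0.02 -0.01] yaw None
```

View pics/c6.png

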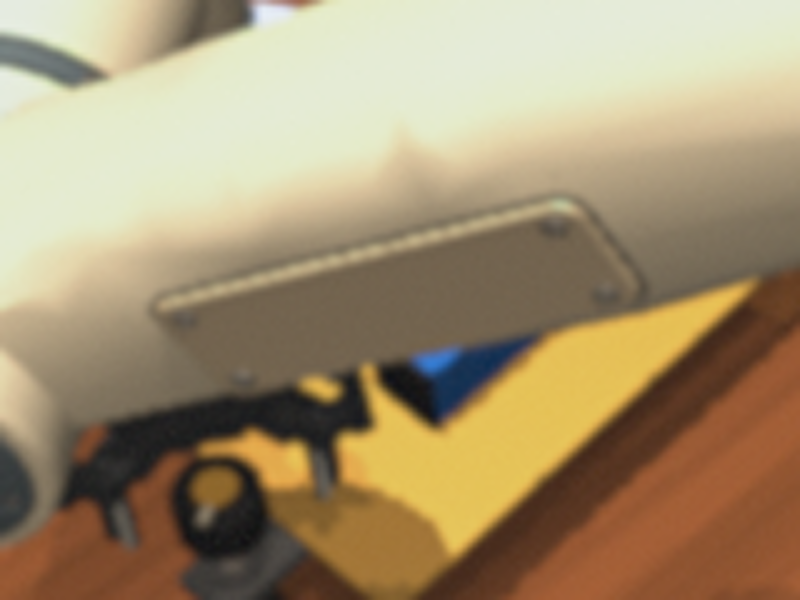

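The knob, at (218,505) in the crop, is centred between the fingers. I'm closing and turning clockwise about 100°.

Call:
servo_tool --series '[0,0,0,0,60,0,0,0,0,45,0,0,0,0,35,0,0,0,0,35,0,0,0,0,35,0,0,0,1,35,0,0,0,2.5,35,0,0,0,4,35,0,0,0,5.5,35,0,0,0,7,35,0,0,0,8.5,35,0,0,0,10,35,0,0,0,11.5,35,0,0,0,13,35,0,0,0,14.5,35,0,0,0,16,35,0,0,0,17.5,35,0,0,0,19,35,0,0,0,20,35,0,0,0,20,35]' --newtons 40

```text
time_s: 13.15
tool_pos: [0.5246, 0.2379, 0.0903]
tool_rot: [-1.413, 2.804, 0.003]
force: [-6.0, 4.0, 7.6]
finger_gap: 0.484
grasp_force: 41.0
```

```bash
python3 -c "
from h import *
st()
crop('top',200,200,160,80,5,'c7')"
```

```text
t 13.15 pos [0.5246 0.2379 0.0903] F [-6.   4.   7.6] M [1.57 2.03 0.02] yaw_x -126.5 gap 41.3 gf 41.04049265384674 q6 -1.33
```

View pics/c7.png

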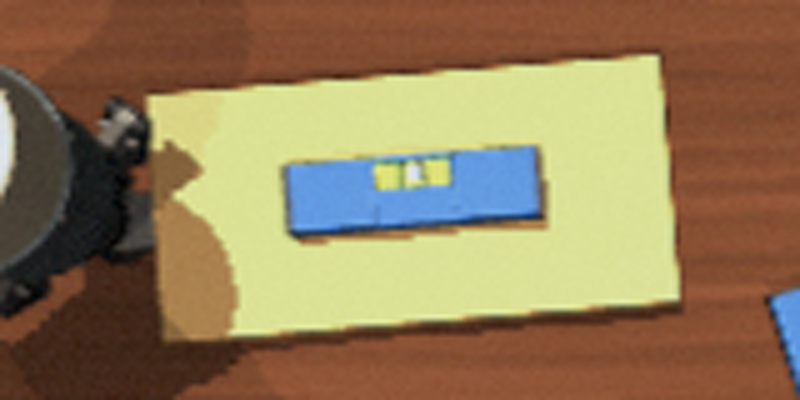

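The vial runs 374–452 px in the crop, so its centre is near 413. The bubble is at about 414 with a line at 402, so it is already close. I'll refine this with averaged frames once it has settled.

```bash
cat >> h.py <<'E'
def bub(n='top',name=None,box=(255,225,60,30),N=12):
    x,y,w,h=box
    im=np.mean([capture(n)[y:y+h,x:x+w].astype(float) for _ in range(N)],0)
    if name:cv2.imwrite(f"pics/{name}.png",cv2.resize(im[:,:,::-1].clip(0,255).astype('uint8'),None,fx=12,fy=12,interpolation=cv2.INTER_CUBIC))
    return im
E
python3 -c "
from h import *
for _ in range(12): capture('top')
im=bub(name='c8')
np.set_printoptions(linewidth=250)
for r in range(7,13): print(225+r);print(im[r,17:40].round().astype(int).T)"
```

```text
232
[[116 108 102 120 112  96 103 100  73 147 193 139 147 208 208 208 210 177  82 100 100 100  99]
 [163 155 152 173 164 144 156 153 112 178 205 148 156 220 219 220 221 197 136 155 155 155 154]
 [221 215 188 147 138 119 123 121 103 121 133 104 108 129 124 124 124 154 210 225 226 225 225]]
233
[[ 98  92 140 209 210 208 209 182 148 213 218 191 154 202 219 219 220 189  93  99 100 100  98]
 [155 148 171 221 221 220 220 198 167 222 225 202 164 210 226 225 226 205 143 155 156 154 153]
 [225 221 187 124 122 117 118 104  99 181 229 203 109 113 120 120 121 139 191 225 225 225 225]]
234
[[ 97  93 148 219 220 219 219 192 160 219 220 198 158 198 219 219 219 189  90  99  99 100  99]
 [153 149 178 226 226 226 225 209 185 224 226 210 169 206 225 226 225 203 137 155 155 155 155]
 [224 222 191 121 121 121 120 106  98 184 236 216 116 111 120 121 120 130 180 226 226 226 225]]
235
[[ 98  96 127 191 219 219 220 192 157 219 220 200 144 171 220 219 219 194 115  99 100  99  99]
 [154 152 159 200 226 226 226 206 174 224 226 212 160 180 226 226 226 208 152 155 156 155 156]
 [224 223 189 104 120 121 120 107  96 183 236 219 125  95 121 120 121 123 172 226 226 226 226]]
236
[[ 98  98 125 186 219 219 219 191 157 220 219 217 194 178 219 220 219 190  98 100 100  99  99]
 [153 153 159 195 226 225 226 204 175 225 225 224 203 184 225 226 226 204 142 156 155 156 156]
 [225 224 194 102 120 120 120 106  91 132 147 140 114 103 121 122 121 131 180 226 226 226 226]]
237
[[ 98 100 107 162 212 194 194 170 130 169 155 124 120 116 126 126 126 114  92 105 100 100 100]
 [153 154 148 173 222 213 214 193 164 199 187 165 162 160 169 169 169 157 143 162 156 156 156]
 [224 225 196  92 127 139 139 138 147 164 154 149 175 192 219 219 219 210 206 227 226 226 226]]
```

View pics/c8.png

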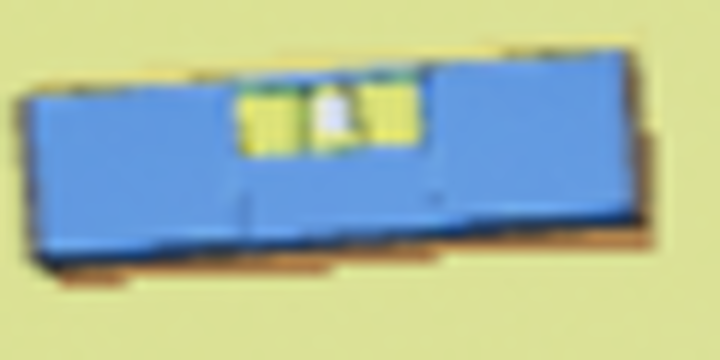

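The lines sit at 7.7 and 12.0 px, so their middle is 9.85. The bubble's centroid is at 10.27, about 1.2 mm towards the hinge. That needs roughly 0.35 rad more clockwise.

Call:
servo_tool --series '[0,0,0,1,35,0,0,0,2,35,0,0,0,3,35,0,0,0,4,35,0,0,0,4,35,0,0,0,4,50,0,0,0,4,75,0,0,0,4,80,0,0,0,4,80,0,0,-1,4,80,0,0,-2.2,4,80,0,0,-3,4,80,0,0,-3,4,80]'

```text
time_s: 16.02
tool_pos: [0.526, 0.2369, 0.1656]
tool_rot: [-0.905, 3.005, 0.002]
force: [0.8, -0.6, -1.1]
finger_gap: 0.935
grasp_force: 0.0
```

```bash
python3 -c "
from h import *
im=bub(N=8)
np.set_printoptions(linewidth=250)
for r in (8,9,10): print(im[r,17:40].round().astype(int).T)
print(ray('top',255+26.5,225+12,.108))
# level centre: outline in averaged view crop (12x)
C=[ray('top',255+(u+.5)/12-.5,225+(v+.5)/12-.5,.107) for u,v in[(20,95),(630,52),(638,212),(42,258)]]
c=sum(C)/4;print('level top centre',c);to(c[0],c[1],.15,273.7)"
```

```text
[[ 97  92 142 209 209 208 208 182 137 199 219 206 184 194 219 219 219 188  92 100  99 100  99]
 [153 149 174 221 221 219 220 198 162 218 225 214 192 206 226 225 225 204 141 156 154 155 154]
 [224 221 190 123 122 118 118 104 124 206 229 203 105 109 121 121 121 132 182 226 225 225 225]]
[[ 97  94 127 192 218 219 219 191 134 193 220 198 159 199 218 219 219 188  87  99 100  99 100]
 [153 149 160 202 225 225 226 204 165 218 226 207 163 206 225 226 226 202 133 155 155 155 156]
 [224 222 188 109 119 120 121 106 110 196 236 211  92 112 120 121 122 126 174 225 226 225 225]]
[[ 97  96 124 186 219 219 219 191 132 189 219 206 166 181 219 219 219 193 112  99 101 101  99]
 [153 152 158 195 226 226 225 205 164 216 226 214 173 189 226 225 226 207 150 155 156 156 156]
 [224 223 192 103 120 120 119 107 106 192 234 205  95 105 122 121 121 122 169 225 226 227 225]]
[0.5399652  0.05140602 0.108     ]
level top centre [0.53889311 0.0492077  0.107     ]
t 16.425 pos [0.5248 0.2363 0.1633] F [-0.6 -1.   0.6] M [ 0.03 -0.02  0.04] yaw_x -146.47 gap 79.6 gf 0.0 q6 -1.68
shift [ 3.67 -6.55  0.54] yaw -12.03
```

The bubble's centroid is now 9.91 against a line middle of 9.87, so it is centred. I'm moving over the level with the fingers shut for the press.

Call:
servo_tool --series '[0.2,-0.3,-0.1,-1,0,0.6,-1.1,-0.1,-2.5,0,1.2,-2.2,-0.1,-4.5,0,1.9,-3.4,-0.1,-6.5,0,2.6,-4.6,-0.1,-8.5,0,3.2,-5.7,0,-10.2,0,3.5,-6.3,0.3,-11.5,0,3.63,-6.48,0.6,-12,0,3.63,-6.48,1,-12,0,3.63,-6.48,1.4,-12,0,3.63,-6.48,1.7,-12,0,3.63,-6.48,1.8,-12,0,3.63,-6.48,1.8,-12,0,3.63,-6.48,1.8,-12,0]'

```text
time_s: 18.18
tool_pos: [0.5392, 0.0515, 0.1194]
tool_rot: [-2.288, 2.151, -0.001]
force: [-0.1, -0.1, 0.4]
finger_gap: -0.001
grasp_force: 0.0
```

```bash
python3 -c "
from h import *
to(.5387,.051,.108,273.7)"
```

```text
t 18.175 pos [0.5392 0.0515 0.1194] F [-0.1 -0.1  0.4] M [ 0.01  0.01 -0.02] yaw_x -86.47 gap -0.1 gf 0.0 q6 -0.32
shift [0.02 0.02 0.46] yaw -0.03
```

Call:
servo_tool --series '[0,0,0.15,0,0,0,0,0.28,0,0,0,0,0.36,0,0,0,0,0.4,0,0,0,0,0.4,0,0]'

```text
time_s: 18.8
tool_pos: [0.5389, 0.0513, 0.109]
tool_rot: [2.289, -2.152, -0.0]
force: [-0.1, -0.7, 0.9]
finger_gap: -0.001
grasp_force: 0.0
```

Call:
servo_tool --series '[0,0,0.02,0,0,0,0,0.04,0,0,0,0,0.04,0,0]'

```text
time_s: 19.18
tool_pos: [0.5389, 0.0514, 0.1081]
tool_rot: [-2.289, 2.152, -0.0]
force: [0.1, -0.1, -0.4]
finger_gap: -0.004
grasp_force: 0.2
```

Call:
servo_tool --series '[0,0,0.02,0,0,0,0,0.04,0,0,0,0,0.04,0,0]'

```text
time_s: 19.55
tool_pos: [0.539, 0.0514, 0.1081]
tool_rot: [-2.289, 2.151, -0.001]
force: [-3.5, 0.7, 7.1]
finger_gap: 0.005
grasp_force: 3.5
```

Call:
servo_tool --series '[0,0,0.02,0,0,0,0,0.04,0,0,0,0,0.04,0,0]'

```text
time_s: 19.92
tool_pos: [0.5391, 0.0514, 0.108]
tool_rot: [-2.289, 2.151, -0.002]
force: [-5.5, 1.5, 12.1]
finger_gap: 0.001
grasp_force: 6.4
```

```bash
python3 -c "
from h import *
for _ in range(18): capture('top')
a=bub('top','t',(235,205,100,60),4);b=bub('side','s',(225,225,75,60),6)
st()
a=cv2.imread('pics/t.png');b=cv2.imread('pics/s.png')
a=cv2.resize(a,(400,240));b=cv2.resize(b,(750,350*600//600)) if 0 else cv2.resize(b,(400,320))
cv2.imwrite('pics/c9.png',cv2.vconcat([a,b]))"
```

```text
t 21.325 pos [0.5391 0.0514 0.108 ] F [-5.6  1.4 13.2] M [0.34 2.13 0.03] yaw_x -86.44 gap 0.0 gf 6.424080157980825 q6 -0.32
```

View pics/c9.png

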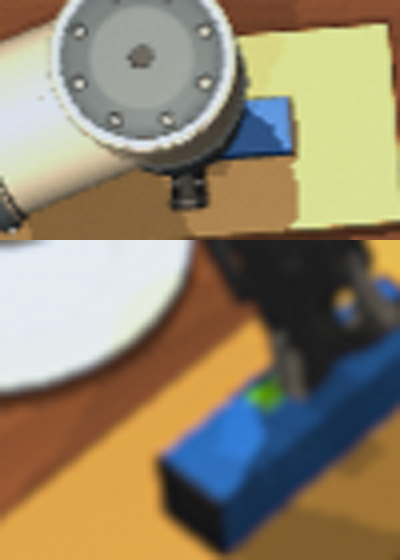

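Call:
servo_tool --series '[0,0,-0.01,0,0,0,0,-0.02,0,0,0,0,-0.02,0,0,0,0,-0.02,0,0]'

```text
time_s: 21.82
tool_pos: [0.539, 0.0514, 0.1081]
tool_rot: [-2.289, 2.151, -0.001]
force: [-4.5, -0.2, 10.6]
finger_gap: 0.002
grasp_force: 5.0
```

The push is steady at about 10.6 N. The fingertip height changed by only 0.1 mm between 7 and 13 N, so the shelf isn't giving under the load and the bubble should stay centred. I'm handing in.

```bash
python3 -c "
from plant import *
print(finish_job())"
```

```text
the job is handed in; nothing more can be done
None
```

I handed the job in at about 22 s, with the level standing lengthwise on the shelf and the fingertips pressing on it at about 10.6 N. The bubble was centred after the knob turn, but the gripper hid it during the press, so that it stayed between the lines is inferred from the shelf not giving under load.

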